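# Make up a staining kit and a sampling kit

## Task

Make up two kits from the stock standing loose on the front of the worktop, every part seated in the bay of the grey trays that is made for it. The tray with two wells gets the glass staining jar in the large well and one black-capped vial in the small well; the tray with two wells and a long recess gets the white pot in the large well, the other black-capped vial in the small well and the forceps lying along the recess. Stand the jar, pot and vials upright, and leave the dropper bottle, which belongs to neither kit, where it stands.

Things in the scene. Friction and masses are not known exactly. Their poses are not given: they have to be found in the camera images.
- kit_tray_two: grey kit tray, fixed, 84 (x) x 150 (y) x 16 mm high, with two round wells and no recess. Origin: centre of its underside, z up. Wells 12 mm deep, floor 4 mm above the worktop: large (72 mm across) centred at x 0, y -33 mm; small (41 mm across) at x 0, y +45 mm.
- kit_tray_three: grey kit tray, fixed, 130 (x) x 150 (y) x 16 mm high. Origin: centre of its underside, z up, x from the recess side to the wells side. Wells 12 mm deep, floor 4 mm above worktop: large (72 mm across) at x +23, y -33; small (41 mm across) at x +23, y +45. Recess for forceps centred at x -42, y 0, 34 mm along x, 132 mm along y, 3 mm deep, floor 13 mm above worktop.
- staining_jar: ribbed glass staining jar with a dark content and a black knobbed lid that does not come off: 54 mm across, 101 mm high, 190 g, stands upright. Origin: centre of its underside, z up along its axis; any yaw will do. It grips well across its body 50 to 75 mm above its underside.
- pot: plain white round pot with an off-white screw lid, all closed: 56 mm across, 65 mm high, 50 g, stands upright. Origin: centre of its underside, z up along its axis; round. It grips well 35 to 60 mm above its underside. (The taller white-lidded clear jar behind the trays is no part of the job.)
- vial_a: glass screw-top specimen vial with a black cap, the other of the pair looking alike (either may go into either kit): 25 mm across, 52 mm high, 18 g, stands upright. Origin: centre of its underside, z up along its axis; round, so its yaw does not matter. It grips well 30 to 48 mm above its underside.
- vial_b: glass screw-top specimen vial with a black cap, the other of the pair looking alike (either may go into either kit): 25 mm across, 52 mm high, 18 g, stands upright. Origin: centre of its underside, z up along its axis; round, so its yaw does not matter. It grips well 30 to 48 mm above its underside.
- forceps: fine steel forceps lying flat: 116 mm long, up to 15 mm wide, 10 mm high, 18 g. Origin: centre of the underside, x along their length (either end may point either way in the recess), z up. Grip across the width at the middle, holding only the upper 5 mm when setting them into the recess.
- dropper: brown dropper bottle with a black rubber bulb, 33 mm across, 104 mm high, loose; belongs to neither kit and stays where it stands. Origin: centre of its underside.

How it is judged:
By the outcome, as a careful person would: the job done as asked, in the order asked, and still so for the second after the job is handed in, with the robot touching nothing.
It also fails if it takes over 128 s, if anything falls off the work surface, if the arm or the gripper's body presses on something with over 40 N, if the wrist force passes 120 N, or if a joint passes its speed limit or range.

## Robot

A 6-joint arm with a two-finger parallel gripper is mounted at the origin on a cart in front of the work surface, level with it; the furniture and walls round the work are solid. World frame = base frame: x ahead of the robot, y to its left, z up, the work surface at z = 0. Lengths are in m, angles in rad, forces in N, time in s.
With the tool pointing down it reaches from about 0.25 to 0.775 m from the base axis. Payload 4 kg.
Tool frame: the origin (TCP) lies midway between the tips of the shut fingers; the grasp point (between the pads) lies 19 mm behind it (robot.tcp_to_grasp is the distance from the TCP to the grasp point, in m); z points along the fingers, x is the direction in which the jaws open and shut, and the axes are right-handed (so a half turn about z gives the same grasp; the last joint's range is limited). The gripper opens to 94 mm and grips with 3 to 60 N. Pads are 16 mm wide; open, the fingers measure 119 mm over their backs; the gripper's body (75 mm by 177 mm) begins 78 mm behind the grasp point.
Start: joints at [-1.307, 0.087, 1.371, -0, 1.684, -0.103], TCP at [0.197, -0.513, 0.206] pointing down, gripper open.
Joint ranges: [-3.1, 3.1], [-0.76, 2.03], [0.27, 2.55], [-1.08, 4.22], [0.17, 2.65], [-2.57, 2.57]. Speed limits (rad/s): [2.79, 2.79, 3.14, 3.14, 3.14, 3.14].

## Interface

Orientations are given as [roll, pitch, yaw] about the fixed x, y, z axes, in that order (R = Rz(yaw) Ry(pitch) Rx(roll)).
In Python, from bench import get_obs, vision, robot gives the robot as it stands.
- The arm moves only by the tool servo_tool, never from a script. Its argument "targets" is text: rows parted by semicolons, each of 7 numbers parted by spaces: the opening, from 0 (shut) to 1 (fully open), then the shift along the tool's x, y, z as a fraction of full scale, then the turn, a rotation vector about the tool's x, y, z as a fraction of full scale. A call has 1 to 12 rows; each row is the pose to reach, as a shift and turn from the pose commanded when the call began, along the tool's axes at that moment, turning the shorter way round; what a row does not reach only later rows make up. Full scale, the value 1, is 0.25 m for a shift and pi rad for a turn. A row lasts 1/12 s, in which the tool goes at most 41.7 mm and 7.16 degrees, less where a joint would pass 70% of its speed; a pose out of reach is approached as far as the arm can. A call with a number of a shift or a turn outside -1 to 1 is refused whole. A call with a gripper value outside its range is refused whole. The fingers move at their own pace and stop on an object; the grip force is fixed at half the most. Time passes only in rows, so rows that repeat a pose let the fingers close. It gives the time, the measured TCP pose, the force and the opening at its end, in the units of the state.
- get_obs(): the state, without advancing time (a new reading comes with each control period).
- vision.snapshot(name): name is "side" or "top" or "wrist"; returns a dict with "image" (400x640x3 uint8, red, green, blue), "mtx" (3x3 intrinsics, pixels), "world_from_camera" (4x4, takes a point from camera to world coordinates); the wrist camera has in their place "T_tool_cam" (4x4, takes a point from camera to tool coordinates, whose origin is the TCP and whose axes are the tool frame's). Camera axes: x right, y down, z forward; pixel columns grow to the right and rows downward; lengths in m; the calibration is good to about 2 mm. A picture is of the moment at which its call begins: read the wrist's pose just before it. There is no depth.
- robot.close_job(): hands the job in, once; it reports no verdict.
The state is a dict: "time": time; "joint_positions": joint angles; "qvel": joint speeds; "joint_torque": joint torques, N m; "tool_pos": TCP position; "ee_rot": TCP orientation; "wrist_force": force on the tool from outside, world axes, zero at the start; "wrist_torque": the same for the moment, N m; "width": finger opening in m.
Only numpy, scipy, OpenCV 4.12 (cv2) and the standard library are available. Lean on these libraries where they do the work, as an engineer would, in place of code of your own. Each camera call takes 0.05 s, during which the arm holds its last target.

## Working session

There is one attempt and no reset: what is moved stays moved. The work goes in short steps, Python scripts to look and compute and a tool call to move; the robot and the scene stay as the last step left them, time stands still between calls to the robot, and variables do not carry over. Pictures are saved under pics/ and viewed, and the job is handed in when it is done.

Besides the shell and the picture viewer there is one more tool, called after "Emit:" as name(argument=value, ...), one argument or row to a line, values as JSON. servo_tool: Moves the arm, as the interface text tells. Its arguments: {"type":"object","properties":{"targets":{"type":"string"}},"required":["targets"]}

```bash
ls; mkdir -p pics; python3 - <<'E'
from bench import get_obs, vision, robot
import cv2
print(get_obs()); print(robot.tcp_to_grasp)
for n in("side","top","wrist"):
    s=vision.snapshot(n); cv2.imwrite(f"pics/{n}0.png",s["image"][:,:,::-1])
    print(n,s["mtx"].tolist(),(s.get("world_from_camera") if n!="wrist" else s["T_tool_cam"]).tolist())
E
```

```text
pics
{'time': 0.0, 'joint_positions': array([-1.30712884e+00,  8.79399647e-02,  1.37222925e+00, -8.77308280e-06,
        1.68360288e+00, -1.03129037e-01]), 'qvel': array([ 3.64599574e-04, -7.38299550e-05, -1.80604669e-03, -1.04556237e-03,
       -1.07401307e-03, -1.53417797e-03]), 'joint_torque': array([-1.31872865e-03, -3.40191185e+01, -3.02424359e+01,  7.15901772e-02,
        3.32209328e-02, -1.62679712e-04]), 'tool_pos': array([ 0.19707987, -0.51289391,  0.20432509]), 'ee_rot': array([-3.14137696e+00,  2.16875926e-03, -1.20400054e+00]), 'wrist_force': array([-0.23198649, -0.16981208,  0.21207469]), 'wrist_torque': array([-0.0134292 , -0.01713381, -0.04302286]), 'width': 0.09426774222775625}
0.0188
side [[454.15432697181683, 0.0, 323.4552183739729], [0.0, 454.15432697181683, 198.70416248192794], [0.0, 0.0, 1.0]] [[0.9977961315993275, -0.03638922103830145, 0.05548607354682001, 0.47012029889204987], [-0.06624199010466528, -0.4976645961882931, 0.8648363709093857, -1.0034242115943492], [-0.003857267477231956, -0.8666058932946216, -0.49897830333055604, 0.45333240895374105], [0.0, 0.0, 0.0, 1.0]]
top [[414.2523477779585, 0.0, 319.0171130401395], [0.0, 414.2523477779585, 195.06342584869898], [0.0, 0.0, 1.0]] [[0.02625266017062994, -0.9934700383987786, 0.11103189018428386, 0.4298819151270642], [-0.9991298874595724, -0.022475728186189165, 0.03513274295472825, -0.25746791960581833], [-0.032407804908507525, -0.11185760790589969, -0.9931956553139879, 0.8923742091624717], [0.0, 0.0, 0.0, 1.0]]
wrist [[335.00867264682313, 0.0, 313.62444539831836], [0.0, 335.00867264682313, 207.95444686474718], [0.0, 0.0, 1.0]] [[0.9999999572128434, 0.00022426415000976273, 0.00018782944878224653, -0.0013781000788800624], [-0.0002673670515101379, 0.9612205556276563, 0.2757806591364208, -0.07974123750219797], [-0.0001186978120113536, -0.2757806975559566, 0.9612205744606065, -0.1791699278780675], [0.0, 0.0, 0.0, 1.0]]
```

View pics/side0.png

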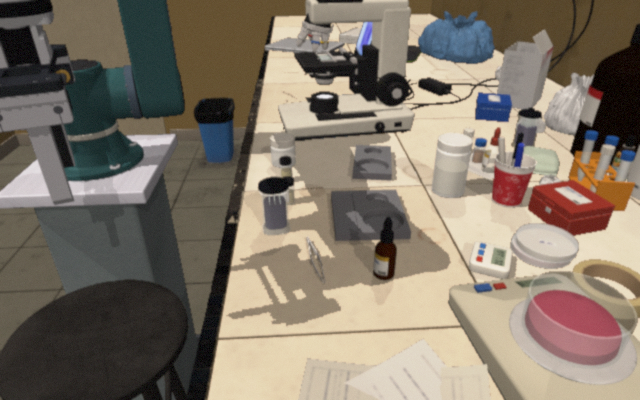

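View pics/top0.png

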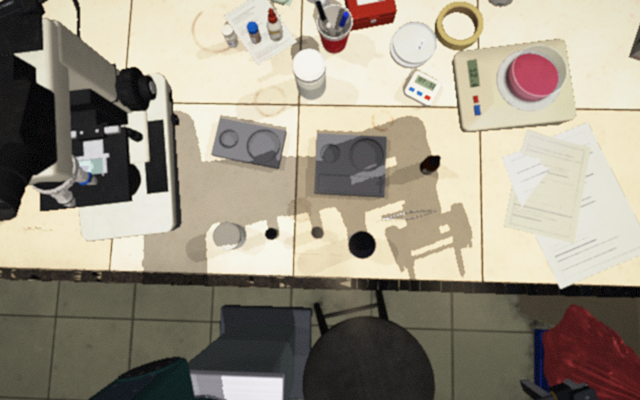

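View pics/wrist0.png

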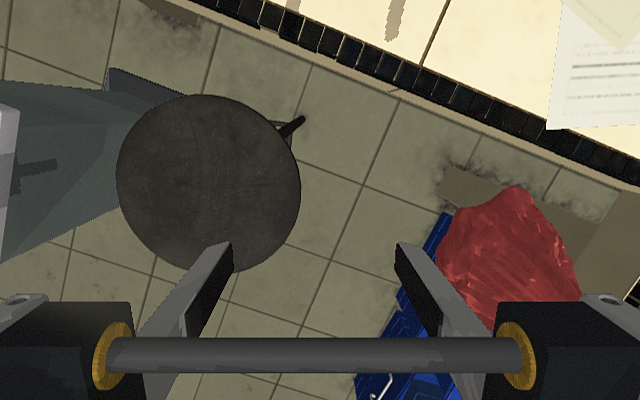

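The side and top pictures show the pot at top-view (228,235), the vials at (271,233) and (317,232), the jar at (361,244), the forceps at about (408,215) and the dropper at (430,164). The two-well tray is at (249,142) and the three-bay tray at (350,163). I'll enlarge the work area next.

```bash
python3 - <<'E'
import cv2
t=cv2.imread("pics/top0.png"); 
cv2.imwrite("pics/topc.png",cv2.resize(t[105:275,190:450],None,fx=3,fy=3,interpolation=cv2.INTER_CUBIC))
t=cv2.imread("pics/side0.png"); 
cv2.imwrite("pics/sidec.png",cv2.resize(t[130:290,240:440],None,fx=3.7,fy=3.7,interpolation=cv2.INTER_CUBIC))
E
```

```text
(no output)
```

View pics/topc.png

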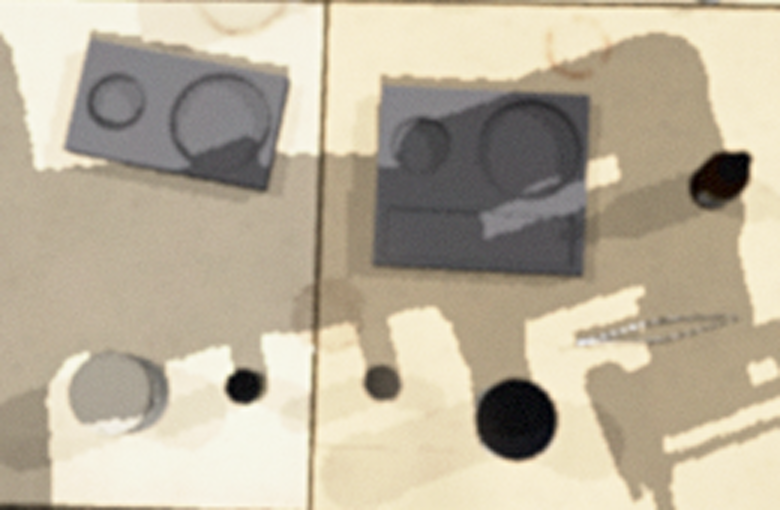

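View pics/sidec.png

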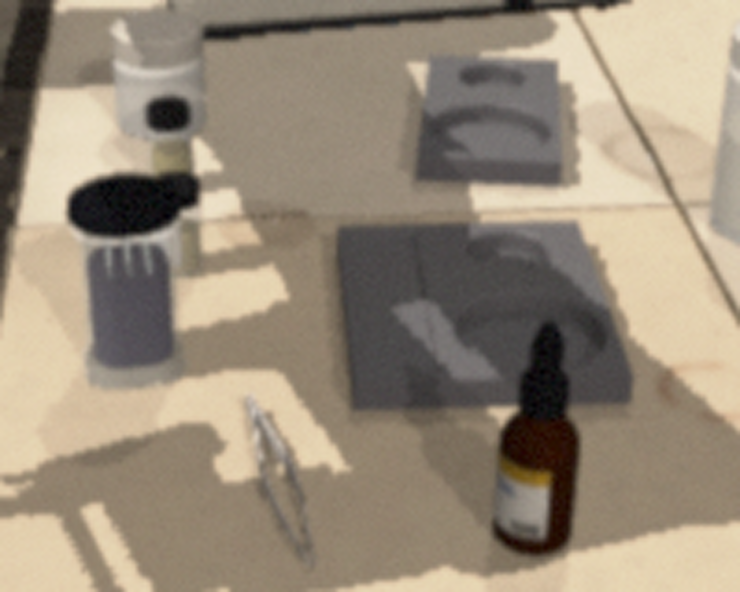

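```bash
cat > h.py <<'E'
import numpy as np
CT=(np.array([[414.25,0,319.017],[0,414.25,195.063],[0,0,1]]),np.array([[0.02625266017062994, -0.9934700383987786, 0.11103189018428386, 0.4298819151270642], [-0.9991298874595724, -0.022475728186189165, 0.03513274295472825, -0.25746791960581833], [-0.032407804908507525, -0.11185760790589969, -0.9931956553139879, 0.8923742091624717],[0,0,0,1]]))
CS=(np.array([[454.154,0,323.455],[0,454.154,198.704],[0,0,1]]),np.array([[0.9977961315993275, -0.03638922103830145, 0.05548607354682001, 0.47012029889204987], [-0.06624199010466528, -0.4976645961882931, 0.8648363709093857, -1.0034242115943492], [-0.003857267477231956, -0.8666058932946216, -0.49897830333055604, 0.45333240895374105],[0,0,0,1]]))
def ray(C,u,v,z):
    K,T=C; d=T[:3,:3]@np.linalg.solve(K,[u,v,1]); o=T[:3,3]; return o+d*(z-o[2])/d[2]
def tc(X,Y,z): return ray(CT,190+(X+.5)/3-.5,105+(Y+.5)/3-.5,z)
def sc(X,Y,z): return ray(CS,240+(X+.5)/3.7-.5,130+(Y+.5)/3.7-.5,z)
E
python3 - <<'E'
from h import *
np.set_printoptions(precision=4,suppress=True)
for n,X,Y,z in [("pot top",110,391,.065),("vA",245,386,.052),("vB",383,382,.052),("jar",516,418,.085),("drop base",709,192,.01),
 ("fL",578,342,.005),("fR",738,320,.005),
 ("2c1",92,35,.016),("2c2",288,67,.016),("2c3",268,188,.016),("2c4",66,150,.016),("2s",117,101,.016),("2L",221,121,.016),
 ("3c1",382,80,.016),("3c2",588,95,.016),("3c3",583,275,.016),("3c4",374,262,.016),("3s",421,145,.016),("3L",530,148,.016)]:
    print(n,tc(X,Y,z))
print("side")
for n,X,Y,z in [("pot",160,25,.065),("vA cap",168,112,.052),("jar base",133,362,.0),("jar lid",124,205,.085),("dropbase",533,535,.0),
 ("f1",249,398,.005),("f2",308,560,.005),("2L",490,130,.016),("2s",492,75,.016),("3s",512,250,.016),("3L",533,330,.016),
 ("2c",430,58,.016),("2c",558,60,.016),("2c",561,160,.016),("2c",420,155,.016),("3c",337,227,.016),("3c",580,222,.016),("3c",632,375,.016),("3c",352,382,.016)]:
    print(n,sc(X,Y,z))
E
```

```text
pot top [ 0.4377 -0.0445  0.065 ]
vA [ 0.4435 -0.133   0.052 ]
vB [ 0.4486 -0.2263  0.052 ]
jar [ 0.427  -0.3137  0.085 ]
drop base [ 0.5906 -0.454   0.01  ]
fL [ 0.4815 -0.3625  0.005 ]
fR [ 0.4999 -0.4753  0.005 ]
2c1 [ 0.6967 -0.0053  0.016 ]
2c2 [ 0.6752 -0.15    0.016 ]
2c3 [ 0.586  -0.1387  0.016 ]
2c4 [0.6109 0.0091 0.016 ]
2s [ 0.6478 -0.0263  0.016 ]
2L [ 0.6344 -0.1028  0.016 ]
3c1 [ 0.6667 -0.2184  0.016 ]
3c2 [ 0.6583 -0.3667  0.016 ]
3c3 [ 0.5283 -0.3642  0.016 ]
3c4 [ 0.5342 -0.2163  0.016 ]
3s [ 0.6195 -0.2477  0.016 ]
3L [ 0.6188 -0.3257  0.016 ]
side
pot [ 0.4408 -0.0431  0.065 ]
vA cap [ 0.4457 -0.1405  0.052 ]
jar base [ 0.4275 -0.3152  0.    ]
jar lid [ 0.4281 -0.3118  0.085 ]
dropbase [ 0.5982 -0.4587  0.    ]
f1 [ 0.4827 -0.3571  0.005 ]
f2 [ 0.5027 -0.4739  0.005 ]
2L [ 0.6362 -0.1029  0.016 ]
2s [ 0.6503 -0.0226  0.016 ]
3s [ 0.6247 -0.2473  0.016 ]
3L [ 0.6215 -0.3253  0.016 ]
2c [0.6142 0.0076 0.016 ]
2c [ 0.6971 -0.002   0.016 ]
2c [ 0.6707 -0.1456  0.016 ]
2c [ 0.5903 -0.1331  0.016 ]
3c [ 0.5352 -0.2158  0.016 ]
3c [ 0.6664 -0.2198  0.016 ]
3c [ 0.6602 -0.3671  0.016 ]
3c [ 0.5303 -0.3635  0.016 ]
```

Both views agree within a few mm, and the sizes check out: forceps 116 mm, well spacing 78 mm, tray edges about 148 mm. I'll write a delta helper and go to the jar.

```bash
cat >> h.py <<'E'
from scipy.spatial.transform import Rotation as Ro
def go(x,y,z,yaw=0.0):
    from bench import get_obs
    o=get_obs(); R=Ro.from_euler('xyz',o['ee_rot'])
    d=R.inv().apply(np.array([x,y,z])-o['tool_pos'])/.25
    t=(R.inv()*Ro.from_euler('xyz',[np.pi,0,yaw])).as_rotvec()/np.pi
    print('t',round(o['time'],2),'pos',o['tool_pos'].round(4),'rot',o['ee_rot'].round(3),'w',round(o['width'],4),'j',o['joint_positions'].round(2))
    print('shift',d.round(3),'turn',t.round(4),'mm',np.linalg.norm(d)*250)
E
python3 -c "
from h import *
go(.4275,-.3135,.20)"
```

```text
t 0.15 pos [ 0.1971 -0.513   0.2046] rot [-3.141e+00  2.000e-03 -1.204e+00] w 0.0942 j [-1.31  0.09  1.37  0.    1.68 -0.1 ]
shift [-0.415 -1.146  0.019] turn [-0.0004  0.0004 -0.3832] mm 304.7947483732044
```

Emit:
servo_tool(
  targets="1 -0.332 -0.917 0 0 0 -0.383;1 -0.332 -0.917 0 0 0 -0.383;1 -0.332 -0.917 0 0 0 -0.383;1 -0.332 -0.917 0 0 0 -0.383;1 -0.332 -0.917 0 0 0 -0.383;1 -0.332 -0.917 0 0 0 -0.383;1 -0.332 -0.917 0 0 0 -0.383;1 -0.332 -0.917 0 0 0 -0.383;1 -0.332 -0.917 0 0 0 -0.383;1 -0.332 -0.917 0 0 0 -0.383;1 -0.332 -0.917 0 0 0 -0.383;1 -0.332 -0.917 0 0 0 -0.383",
)

```text
time: 1.15
tool_pos: [0.3814, -0.3536, 0.2051]
ee_rot: [-3.141, 0.0, -0.003]
wrist_force: [-0.3, 0.9, -0.7]
width: 0.0943
```

```bash
python3 -c "
from h import *
from bench import vision
import cv2
go(.4275,-.3135,.20)
s=vision.snapshot('wrist');cv2.imwrite('pics/w1.png',s['image'][:,:,::-1])"
```

```text
t 1.15 pos [ 0.3814 -0.3536  0.2051] rot [-3.141e+00  0.000e+00 -3.000e-03] w 0.0943 j [-0.86  0.02  1.44 -0.    1.68 -0.85]
shift [ 0.184 -0.161  0.021] turn [-0.0001  0.0001 -0.0009] mm 61.312014151664634
```

View pics/w1.png

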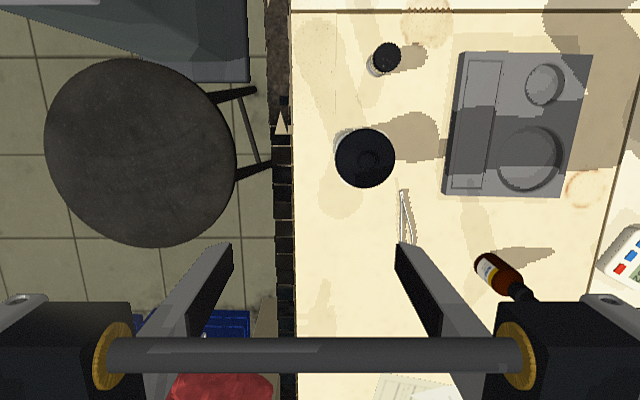

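The wrist view is sharp: jar lid at (365,157), vial B cap at (387,56), tray-three small well at (545,84) and large well at (528,157), and recess x 452–502, y 60–188.

```bash
cat >> h.py <<'E'
KW=np.array([[335.00867,0,313.6244],[0,335.00867,207.95445],[0,0,1]])
TW=np.array([[1,.00022,.00019,-.001378],[-.00027,.96122,.27578,-.079741],[-.00012,-.27578,.96122,-.17917],[0,0,0,1]])
def wcam(pos,rot):
    T=np.eye(4);T[:3,:3]=Ro.from_euler('xyz',rot).as_matrix();T[:3,3]=pos
    return (KW,T@TW)
E
python3 - <<'E'
from h import *
C=wcam([.3814,-.3536,.2051],[-3.141,0,-.003])
for n,u,v,z in [("jar",365,157,.088),("vB",387,56,.05),("3s",545,84,.016),("3L",528,157,.016),("r",464,60,.016),("r",502,61,.016),("r",487,188,.016),("r",452,188,.016),("c",460,52,.016),("c",592,55,.016),("c",565,198,.016),("c",443,192,.016)]:
    print(n,ray(C,u,v,z).round(4))
E
```

```text
jar [ 0.4255 -0.3122  0.088 ]
vB [ 0.4479 -0.2246  0.05  ]
3s [ 0.6197 -0.2467  0.016 ]
3L [ 0.6151 -0.322   0.016 ]
r [ 0.5331 -0.2236  0.016 ]
r [ 0.5718 -0.2246  0.016 ]
r [ 0.575  -0.3566  0.016 ]
r [ 0.5357 -0.3565  0.016 ]
c [ 0.5282 -0.2161  0.016 ]
c [ 0.662  -0.2193  0.016 ]
c [ 0.6651 -0.3684  0.016 ]
c [ 0.526  -0.3611  0.016 ]
```

Emit:
servo_tool(
  targets="1 0.18 -0.162 0 0 0 0;1 0.18 -0.162 0 0 0 0;1 0.18 -0.162 0 0 0 0;1 0.18 -0.162 0.1 0 0 0;1 0.18 -0.162 0.25 0 0 0;1 0.18 -0.162 0.4 0 0 0;1 0.18 -0.162 0.55 0 0 0;1 0.18 -0.162 0.648 0 0 0;1 0.18 -0.162 0.648 0 0 0;0 0.18 -0.162 0.648 0 0 0;0 0.18 -0.162 0.648 0 0 0;0 0.18 -0.162 0.648 0 0 0",
)

```text
time: 2.2
tool_pos: [0.4279, -0.315, 0.0465]
ee_rot: [3.138, -0.004, -0.001]
wrist_force: [-0.0, -0.7, -0.4]
width: 0.0774
```

Emit:
servo_tool(
  targets="0 0 0 0 0 0 0;0 0 0 0 0 0 0;0 0 0 0 0 0 0;0 0 0 0 0 0 0;0 0 0 0 0 0 0;0 0 0 0 0 0 0",
)

```text
time: 2.7
tool_pos: [0.4271, -0.3136, 0.0443]
ee_rot: [3.141, -0.001, -0.001]
wrist_force: [0.0, 0.7, 3.1]
width: 0.051
```

```bash
python3 - <<'E'
from h import *
print(ray(CS,434,188,0),ray(CS,465,190,0),ray(CS,449,195,0),[ray(CS,453,140,z).round(3) for z in (.1,.12,.14,.16)],[ray(CT,310,66,z).round(3) for z in(.1,.12,.14,.16)])
E
```

```text
[ 0.75301188 -0.18992537  0.        ] [ 0.81432436 -0.20308185  0.        ] [ 0.77506346 -0.22124311  0.        ] [array([ 0.784, -0.175,  0.1  ]), array([ 0.766, -0.222,  0.12 ]), array([ 0.749, -0.268,  0.14 ]), array([ 0.731, -0.315,  0.16 ])] [array([ 0.777, -0.205,  0.1  ]), array([ 0.769, -0.206,  0.12 ]), array([ 0.76 , -0.207,  0.14 ]), array([ 0.751, -0.209,  0.16 ])]
```

Emit:
servo_tool(
  targets="0 0 0 -0.1 0 0 0;0 0 0 -0.25 0 0 0;0 0 0 -0.4 0 0 0;0 0 0 -0.55 0 0 0;0 0 0 -0.6 0 0 0;0 0.1 -0.1 -0.6 0 0 0;0 0.2 -0.2 -0.6 0 0 0;0 0.3 -0.3 -0.6 0 0 0;0 0.4 -0.4 -0.6 0 0 0;0 0.5 -0.5 -0.6 0 0 0;0 0.6 -0.6 -0.6 0 0 0;0 0.7 -0.7 -0.6 0 0 0",
)

```text
time: 3.7
tool_pos: [0.6018, -0.1368, 0.1908]
ee_rot: [-3.141, 0.004, -0.001]
wrist_force: [0.3, 0.0, -1.5]
width: 0.0512
```

```bash
python3 -c "
from h import *
go(.6365,-.1028,.195)"
```

```text
t 3.7 pos [ 0.6018 -0.1368  0.1908] rot [-3.141e+00  4.000e-03 -1.000e-03] w 0.0512 j [-0.32  0.24  1.22 -0.    1.68 -0.31]
shift [ 0.139 -0.136 -0.017] turn [-0.0003  0.0012 -0.0002] mm 48.73408862798833
```

Emit:
servo_tool(
  targets="0 0.07 -0.07 0 0 0 0;0 0.139 -0.136 0 0 0 0;0 0.139 -0.136 0 0 0 0;0 0.139 -0.136 0.05 0 0 0;0 0.139 -0.136 0.15 0 0 0;0 0.139 -0.136 0.25 0 0 0;0 0.139 -0.136 0.35 0 0 0;0 0.139 -0.136 0.45 0 0 0;0 0.139 -0.136 0.5 0 0 0;0 0.139 -0.136 0.5 0 0 0;0 0.139 -0.136 0.5 0 0 0",
)

```text
time: 4.62
tool_pos: [0.6351, -0.105, 0.0671]
ee_rot: [-3.141, 0.003, -0.002]
wrist_force: [0.1, 0.9, -1.1]
width: 0.0509
```

```bash
python3 -c "
from h import *
from bench import vision
import cv2
go(.6365,-.1028,.049)
s=vision.snapshot('side');cv2.imwrite('pics/s1.png',cv2.resize(s['image'][60:280,240:480,::-1],None,fx=2.6,fy=2.6))"
```

```text
t 4.62 pos [ 0.6351 -0.105   0.0671] rot [-3.141e+00  3.000e-03 -2.000e-03] w 0.0509 j [-0.25  0.36  1.33 -0.    1.46 -0.25]
shift [ 0.006 -0.009  0.072] turn [-0.0001  0.0009 -0.0006] mm 18.27523751971595
```

View pics/s1.png

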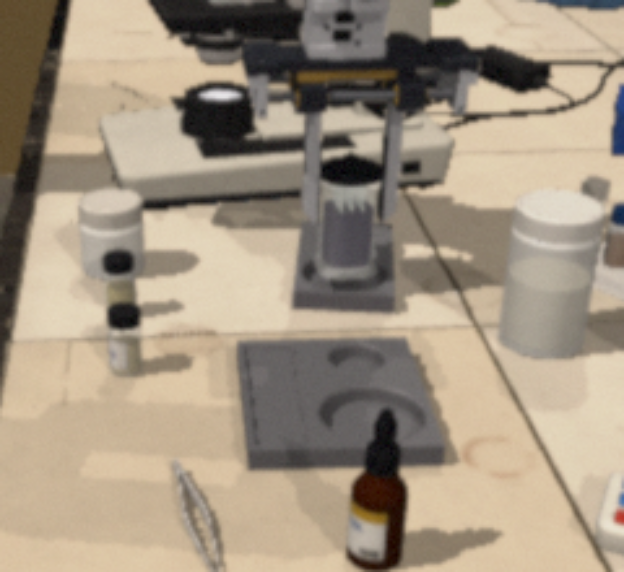

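The jar is held centred over the large well of tray two. I'll lower it now.

Emit:
servo_tool(
  targets="0 0.006 -0.009 0.02 0 0 0;0 0.006 -0.009 0.04 0 0 0;0 0.006 -0.009 0.06 0 0 0;0 0.006 -0.009 0.072 0 0 0;0 0.006 -0.009 0.074 0 0 0;0 0.006 -0.009 0.074 0 0 0;0 0.006 -0.009 0.074 0 0 0",
)

```text
time: 5.25
tool_pos: [0.638, -0.1022, 0.05]
ee_rot: [3.141, -0.0, -0.001]
wrist_force: [-0.3, -0.3, -1.4]
width: 0.0511
```

Emit:
servo_tool(
  targets="0 0 0 0.004 0 0 0;0 0 0 0.008 0 0 0;0 0 0 0.008 0 0 0;0 0 0 0.008 0 0 0",
)

```text
time: 5.58
tool_pos: [0.6382, -0.1023, 0.0484]
ee_rot: [3.141, -0.001, -0.001]
wrist_force: [0.1, -0.3, -0.0]
width: 0.0511
```

Emit:
servo_tool(
  targets="1 0 0 0 0 0 0;1 0 0 0 0 0 0;1 0 0 0 0 0 0;1 0 0 0 0 0 0;1 0 0 0 0 0 0;1 0 0 -0.05 0 0 0;1 0 0 -0.15 0 0 0;1 0 0 -0.3 0 0 0;1 0 0 -0.45 0 0 0;1 0 0 -0.5 0 0 0;1 0 0 -0.5 0 0 0",
)

```text
time: 6.5
tool_pos: [0.6407, -0.1028, 0.1801]
ee_rot: [3.139, -0.012, -0.001]
wrist_force: [0.6, 0.0, 0.2]
width: 0.0937
```

```bash
python3 -c "
from h import *
from bench import vision
import cv2
go(.4437,-.134,.12)
s=vision.snapshot('wrist');cv2.imwrite('pics/w2.png',s['image'][:,:,::-1])
s=vision.snapshot('side');cv2.imwrite('pics/s2.png',cv2.resize(s['image'][60:280,240:480,::-1],None,fx=2.6,fy=2.6))"
```

```text
t 6.5 pos [ 0.6407 -0.1028  0.1801] rot [ 3.139e+00 -1.200e-02 -1.000e-03] w 0.0937 j [-0.25  0.3   1.17 -0.    1.66 -0.25]
shift [-0.791  0.124  0.232] turn [ 0.0009 -0.0037 -0.0002] mm 208.29817267051823
```

View pics/w2.png

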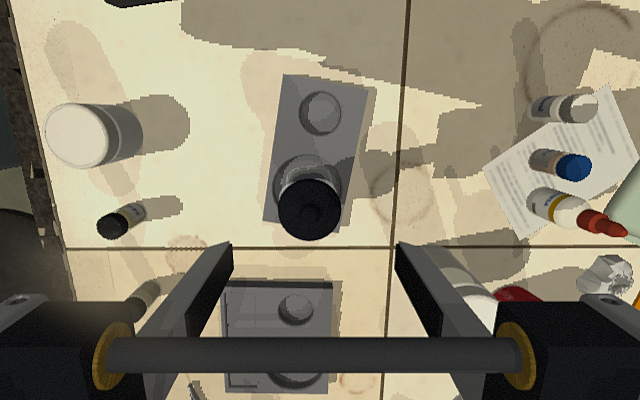

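View pics/s2.png

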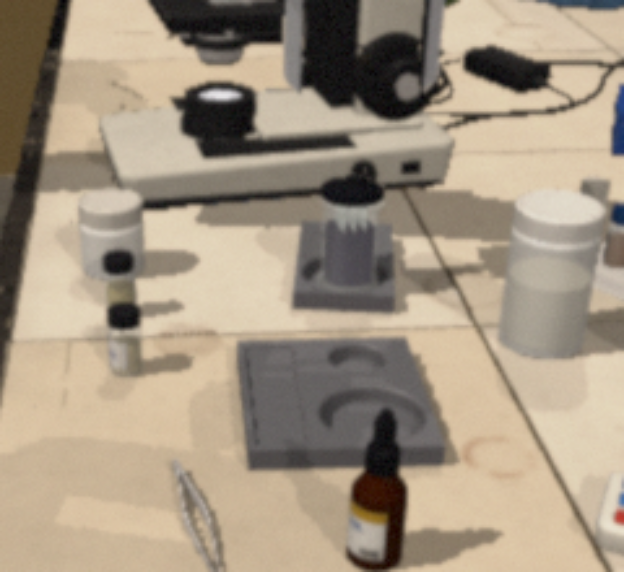

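The jar stands upright in the large well. In the wrist view, the vial A cap is at (112,227), the pot lid at (76,136) and the tray-two small well at (320,114).

```bash
python3 - <<'E'
from h import *
C=wcam([.6407,-.1028,.1801],[3.139,-.012,-.001])
for n,u,v,z in [("vA",112,227,.052),("pot",76,136,.065),("2s",320,114,.016),("c",285,74,.016),("c",375,85,.016)]:
    print(n,ray(C,u,v,z).round(4))
E
```

```text
vA [ 0.4468 -0.1298  0.052 ]
pot [ 0.4381 -0.043   0.065 ]
2s [ 0.6477 -0.0255  0.016 ]
c [0.6141 0.0113 0.016 ]
c [0.7007 0.0014 0.016 ]
```

Emit:
servo_tool(
  targets="1 -0.15 0.02 0 0 0 0;1 -0.3 0.05 0 0 0 0;1 -0.45 0.07 0 0 0 0;1 -0.6 0.1 0 0 0 0;1 -0.7 0.12 0.1 0 0 0;1 -0.785 0.12 0.24 0 0 0;1 -0.785 0.12 0.24 0 0 0;1 -0.785 0.12 0.24 0 0 0;1 -0.785 0.12 0.24 0 0 0;1 -0.785 0.12 0.24 0 0 0",
)

```text
time: 7.43
tool_pos: [0.4452, -0.1331, 0.1161]
ee_rot: [3.139, -0.006, -0.0]
wrist_force: [0.8, -0.1, 0.9]
width: 0.0939
```

```bash
python3 -c "
from h import *
from bench import vision
import cv2
go(.445,-.133,.0215)
s=vision.snapshot('wrist');cv2.imwrite('pics/w3.png',s['image'][:,:,::-1])"
```

```text
t 7.43 pos [ 0.4452 -0.1331  0.1161] rot [ 3.139 -0.006 -0.   ] w 0.0939 j [-0.41 -0.07  1.71  0.    1.5  -0.41]
shift [-0.003 -0.001  0.378] turn [ 0.0007 -0.0018 -0.0001] mm 94.55386961073366
```

View pics/w3.png

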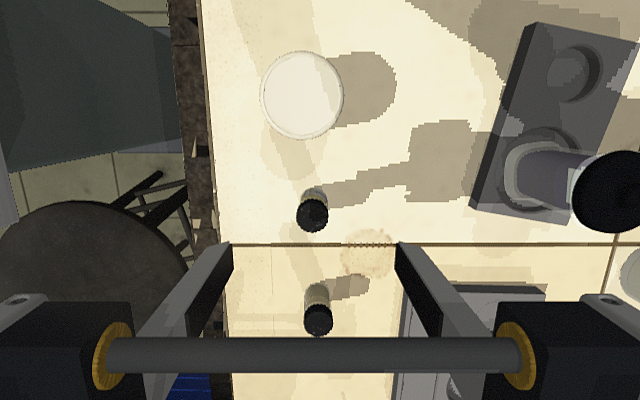

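```bash
python3 - <<'E'
from h import *
C=wcam([.4452,-.1331,.1161],[3.139,-.006,0])
for n,u,v,z in [("vA",312,216,.052),("vB",318,320,.052),("pot",301,95,.065),("2s",574,73,.016)]:
    print(n,ray(C,u,v,z).round(4))
E
```

```text
vA [ 0.443  -0.1297  0.052 ]
vB [ 0.4479 -0.2209  0.052 ]
pot [ 0.4359 -0.043   0.065 ]
2s [ 0.6476 -0.0244  0.016 ]
```

Emit:
servo_tool(
  targets="1 -0.005 -0.008 0.08 0 0 0;1 -0.005 -0.008 0.18 0 0 0;1 -0.005 -0.008 0.28 0 0 0;1 -0.005 -0.008 0.36 0 0 0;1 -0.005 -0.008 0.378 0 0 0;1 -0.005 -0.008 0.378 0 0 0;1 -0.005 -0.008 0.378 0 0 0;0 -0.005 -0.008 0.378 0 0 0;0 -0.005 -0.008 0.378 0 0 0;0 -0.005 -0.008 0.378 0 0 0;0 -0.005 -0.008 0.378 0 0 0;0 -0.005 -0.008 0.378 0 0 0",
)

```text
time: 8.48
tool_pos: [0.4407, -0.1302, 0.019]
ee_rot: [3.141, -0.001, -0.001]
wrist_force: [0.0, 0.4, -0.2]
width: 0.0639
```

Emit:
servo_tool(
  targets="0 0 0 0 0 0 0;0 0 0 0 0 0 0;0 0 0 0 0 0 0;0 0 0 0 0 0 0;0 0 0 0 0 0 0;0 0 0 0 0 0 0",
)

```text
time: 8.98
tool_pos: [0.4405, -0.1301, 0.0185]
ee_rot: [3.141, -0.0, -0.001]
wrist_force: [0.4, 0.6, 0.7]
width: 0.0246
```

Emit:
servo_tool(
  targets="0 0 0 -0.1 0 0 0;0 0 0 -0.25 0 0 0;0 0 0 -0.4 0 0 0;0 0.05 -0.05 -0.5 0 0 0;0 0.15 -0.12 -0.55 0 0 0;0 0.27 -0.2 -0.55 0 0 0;0 0.39 -0.28 -0.55 0 0 0;0 0.51 -0.34 -0.55 0 0 0;0 0.63 -0.4 -0.55 0 0 0;0 0.74 -0.42 -0.55 0 0 0;0 0.832 -0.42 -0.55 0 0 0;0 0.832 -0.42 -0.55 0 0 0",
)

```text
time: 9.98
tool_pos: [0.6513, -0.0245, 0.1538]
ee_rot: [-3.141, 0.001, 0.001]
wrist_force: [-0.6, -0.0, -0.3]
width: 0.0245
```

```bash
python3 -c "
from h import *
go(.6485,-.025,.03)"
```

```text
t 9.98 pos [ 0.6513 -0.0245  0.1538] rot [-3.141e+00  1.000e-03  1.000e-03] w 0.0245 j [-0.12  0.33  1.19  0.    1.63 -0.13]
shift [-0.011  0.002  0.495] turn [-0.      0.0002  0.0002] mm 123.7872602286597
```

Emit:
servo_tool(
  targets="0 -0.01 0 0.06 0 0 0;0 -0.01 0 0.16 0 0 0;0 -0.01 0 0.26 0 0 0;0 -0.01 0 0.36 0 0 0;0 -0.01 0 0.44 0 0 0;0 -0.01 0 0.48 0 0 0;0 -0.01 0 0.5 0 0 0;0 -0.01 0 0.515 0 0 0;0 -0.01 0 0.52 0 0 0;0 -0.01 0 0.52 0 0 0;0 -0.01 0 0.52 0 0 0",
)

```text
time: 10.9
tool_pos: [0.647, -0.0253, 0.0276]
ee_rot: [3.141, -0.003, -0.001]
wrist_force: [-0.5, 0.1, 0.1]
width: 0.0247
```

```bash
python3 -c "
from h import *
from bench import vision
import cv2
go(.6485,-.025,.0225)
s=vision.snapshot('side');cv2.imwrite('pics/s3.png',cv2.resize(s['image'][60:280,240:480,::-1],None,fx=2.6,fy=2.6))"
```

```text
t 10.9 pos [ 0.647  -0.0253  0.0276] rot [ 3.141e+00 -3.000e-03 -1.000e-03] w 0.0247 j [-0.13  0.39  1.36 -0.    1.39 -0.13]
shift [ 0.006 -0.001  0.02 ] turn [ 0.0001 -0.0009 -0.0003] mm 5.340395487405184
```

View pics/s3.png

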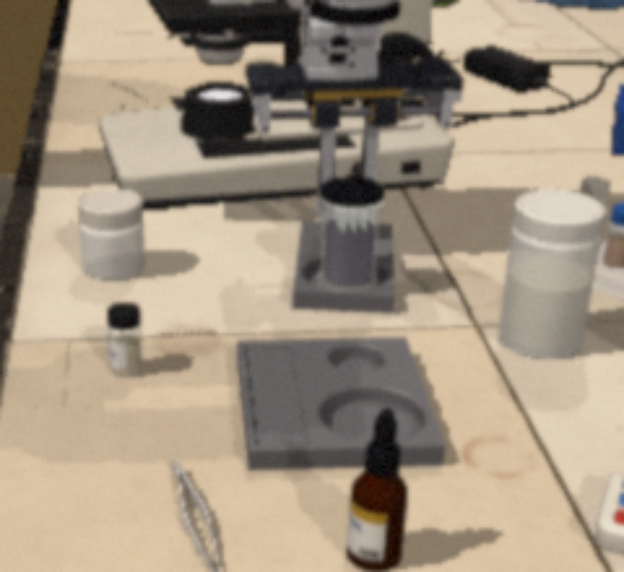

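The jar is undisturbed and the vial is held over the small well, hidden behind the jar. I'll seat it, release and lift.

Emit:
servo_tool(
  targets="0 0.006 0 0.01 0 0 0;0 0.006 0 0.019 0 0 0;0 0.006 0 0.021 0 0 0;0 0.006 0 0.021 0 0 0;0 0.006 0 0.021 0 0 0;0.6 0.006 0 0.021 0 0 0;0.6 0.006 0 0.021 0 0 0;0.6 0.006 0 0.021 0 0 0;0.6 0.006 0 0.021 0 0 0;0.6 0.006 0 -0.05 0 0 0;0.6 0.006 0 -0.2 0 0 0;0.6 0.006 0 -0.35 0 0 0",
)

```text
time: 11.95
tool_pos: [0.6455, -0.0249, 0.1113]
ee_rot: [-3.141, 0.007, -0.001]
wrist_force: [1.2, 0.4, 0.9]
width: 0.0562
```

Emit:
servo_tool(
  targets="1 0 0 -0.12 0 0 0;1 0 0 -0.15 0 0 0;1 0 0 -0.15 0 0 0",
)

```text
time: 12.2
tool_pos: [0.6494, -0.0254, 0.1548]
ee_rot: [3.141, -0.007, -0.001]
wrist_force: [0.2, 0.7, 0.5]
width: 0.0729
```

```bash
python3 -c "
from h import *
from bench import vision
import cv2
go(.437,-.0435,.12)
s=vision.snapshot('wrist');cv2.imwrite('pics/w4.png',s['image'][:,:,::-1])"
```

```text
t 12.2 pos [ 0.6494 -0.0254  0.1548] rot [ 3.141e+00 -7.000e-03 -1.000e-03] w 0.0729 j [-0.13  0.32  1.2  -0.    1.62 -0.13]
shift [-0.85   0.073  0.133] turn [ 0.0003 -0.0023 -0.0002] mm 215.97903212609643
```

View pics/w4.png

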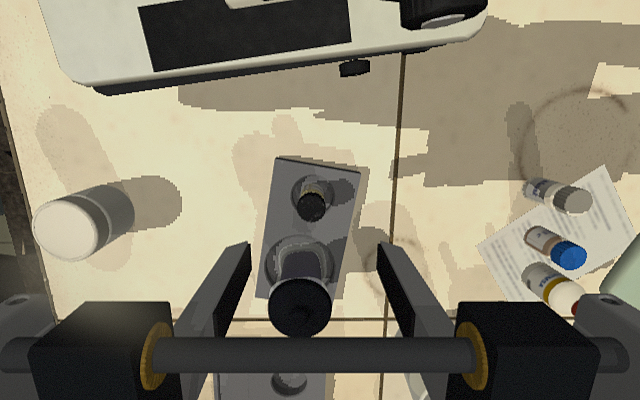

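The vial stands upright in tray two's small well, with its cap at (312,207). Next is the pot.

Emit:
servo_tool(
  targets="1 -0.15 0.01 0 0 0 0;1 -0.3 0.03 0 0 0 0;1 -0.45 0.05 0 0 0 0;1 -0.6 0.07 0 0 0 0;1 -0.73 0.073 0 0 0 0;1 -0.85 0.073 0 0 0 0;1 -0.85 0.073 0 0 0 0;1 -0.85 0.073 0.08 0 0 0;1 -0.85 0.073 0.13 0 0 0;1 -0.85 0.073 0.13 0 0 0",
)

```text
time: 13.08
tool_pos: [0.4319, -0.0425, 0.1132]
ee_rot: [-3.139, 0.009, -0.001]
wrist_force: [-0.6, -0.6, -0.8]
width: 0.0939
```

```bash
python3 -c "
from h import *
from bench import vision
import cv2
go(.4375,-.0435,.028)
s=vision.snapshot('wrist');cv2.imwrite('pics/w5.png',s['image'][:,:,::-1])"
```

```text
t 13.08 pos [ 0.4319 -0.0425  0.1132] rot [-3.139e+00  9.000e-03 -1.000e-03] w 0.0939 j [-0.23 -0.13  1.77 -0.    1.51 -0.23]
shift [0.026 0.005 0.34 ] turn [-0.0007  0.003  -0.0003] mm 85.35081307823896
```

View pics/w5.png

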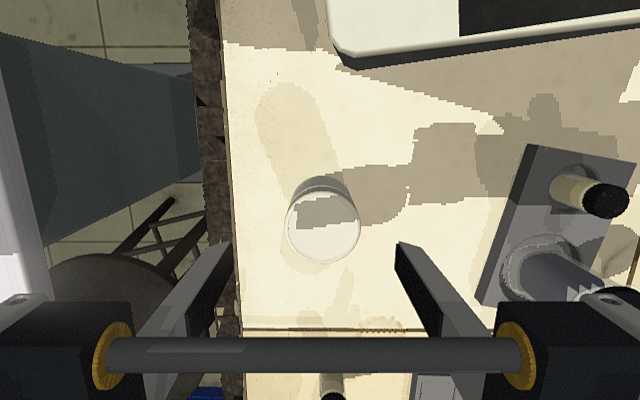

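```bash
python3 - <<'E'
from h import *
C=wcam([.4319,-.0425,.1132],[-3.139,.009,-.001])
print(ray(C,324,228,.065))
go(.4375,-.0435,.028)
E
```

```text
[ 0.43758922 -0.0428349   0.065     ]
t 13.13 pos [ 0.4329 -0.0428  0.1148] rot [-3.14e+00  7.00e-03 -1.00e-03] w 0.0939 j [-0.23 -0.13  1.77 -0.    1.51 -0.23]
shift [0.021 0.004 0.347] turn [-0.0005  0.0023 -0.0002] mm 86.95525024320148
```

Emit:
servo_tool(
  targets="1 0.022 0.003 0.06 0 0 0;1 0.022 0.003 0.15 0 0 0;1 0.022 0.003 0.25 0 0 0;1 0.022 0.003 0.32 0 0 0;1 0.022 0.003 0.34 0 0 0;1 0.022 0.003 0.34 0 0 0;0 0.022 0.003 0.34 0 0 0;0 0.022 0.003 0.34 0 0 0;0 0.022 0.003 0.34 0 0 0;0 0.022 0.003 0.34 0 0 0;0 0.022 0.003 0.34 0 0 0;0 0.022 0.003 0.34 0 0 0",
)

```text
time: 14.13
tool_pos: [0.4407, -0.0441, 0.034]
ee_rot: [3.141, -0.001, -0.001]
wrist_force: [-1.4, -0.4, 0.0]
width: 0.0572
```

Emit:
servo_tool(
  targets="0 0 0 0 0 0 0;0 0 0 0 0 0 0",
)

```text
time: 14.3
tool_pos: [0.4406, -0.0441, 0.0339]
ee_rot: [3.141, -0.001, -0.001]
wrist_force: [-0.5, -0.2, 3.4]
width: 0.0553
```

Emit:
servo_tool(
  targets="0 0 0 -0.08 0 0 0;0 0 0 -0.2 0 0 0;0 0 0 -0.35 0 0 0;0 0 0.05 -0.5 0 0 0;0 0.06 0.15 -0.56 0 0 0;0 0.13 0.27 -0.56 0 0 0;0 0.2 0.39 -0.56 0 0 0;0 0.28 0.51 -0.56 0 0 0;0 0.36 0.63 -0.56 0 0 0;0 0.44 0.75 -0.56 0 0 0;0 0.52 0.87 -0.56 0 0 0;0 0.6 0.98 -0.56 0 0 0",
)

```text
time: 15.3
tool_pos: [0.5908, -0.291, 0.1727]
ee_rot: [-3.141, 0.001, -0.001]
wrist_force: [0.3, 0.0, -0.8]
width: 0.0553
```

```bash
python3 -c "
from h import *
go(.618,-.325,.15)"
```

```text
t 15.3 pos [ 0.5908 -0.291   0.1727] rot [-3.141e+00  1.000e-03 -1.000e-03] w 0.0553 j [-0.54  0.34  1.14 -0.    1.67 -0.54]
shift [0.109 0.136 0.091] turn [-0.      0.0002 -0.0005] mm 49.056511570844556
```

Emit:
servo_tool(
  targets="0 0.06 0.08 0 0 0 0;0 0.109 0.132 0 0 0 0;0 0.109 0.132 0 0 0 0;0 0.109 0.132 0.06 0 0 0;0 0.109 0.132 0.16 0 0 0;0 0.109 0.132 0.26 0 0 0;0 0.109 0.132 0.36 0 0 0;0 0.109 0.132 0.44 0 0 0;0 0.109 0.132 0.47 0 0 0;0 0.109 0.132 0.47 0 0 0;0 0.109 0.132 0.47 0 0 0;0 0.109 0.132 0.47 0 0 0",
)

```text
time: 16.3
tool_pos: [0.6185, -0.3225, 0.0584]
ee_rot: [3.14, -0.003, -0.001]
wrist_force: [0.7, -0.5, 0.1]
width: 0.0557
```

```bash
python3 -c "
from h import *
from bench import vision
import cv2
go(.618,-.325,.0379)
s=vision.snapshot('side');cv2.imwrite('pics/s5.png',cv2.resize(s['image'][60:280,240:480,::-1],None,fx=2.6,fy=2.6))
s=vision.snapshot('wrist');cv2.imwrite('pics/w6.png',s['image'][:,:,::-1])"
```

```text
t 16.3 pos [ 0.6185 -0.3225  0.0584] rot [ 3.14e+00 -3.00e-03 -1.00e-03] w 0.0557 j [-0.56  0.47  1.18  0.    1.48 -0.56]
shift [-0.002  0.01   0.082] turn [ 0.0006 -0.001  -0.0002] mm 20.635491928763223
```

View pics/s5.png

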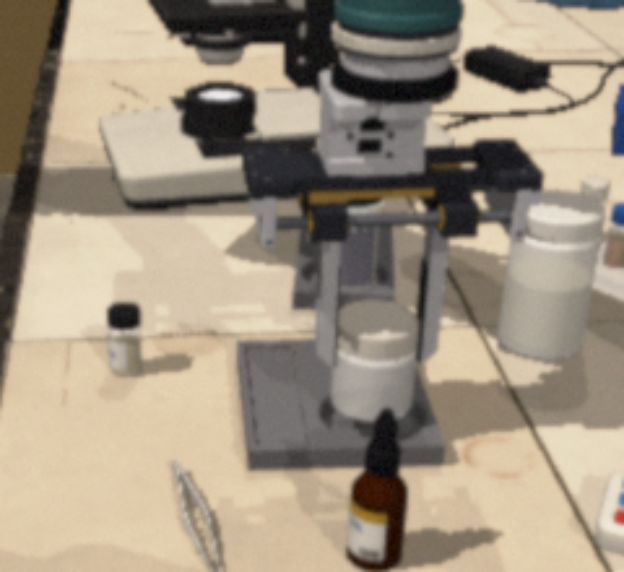

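View pics/w6.png

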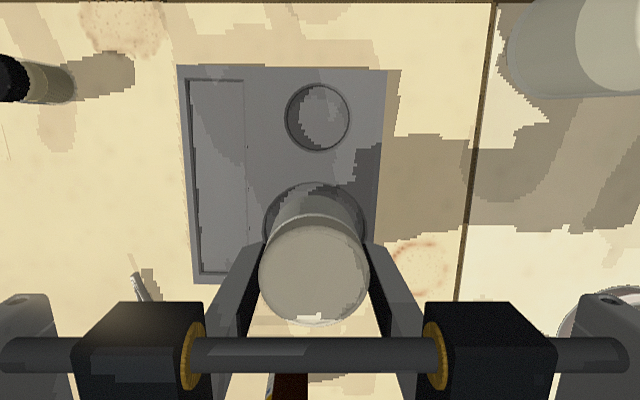

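The pot hangs over the large well of tray three. The small well is at (318,117) and the recess spans (188,80) to (245,275).

Emit:
servo_tool(
  targets="0 0 0.009 0.02 0 0 0;0 0 0.009 0.04 0 0 0;0 0 0.009 0.06 0 0 0;0 0 0.009 0.075 0 0 0;0 0 0.009 0.082 0 0 0;0 0 0.009 0.082 0 0 0;0 0 0.009 0.082 0 0 0;0 0 0.009 0.082 0 0 0",
)

```text
time: 17.07
tool_pos: [0.6169, -0.3244, 0.0377]
ee_rot: [3.141, 0.001, -0.001]
wrist_force: [-4.6, 2.4, 8.4]
width: 0.0558
```

```bash
python3 - <<'E'
from h import *
C=wcam([.6185,-.3225,.0584],[3.14,-.003,-.001])
for n,u,v,z in [("3s",318,117,.016),("3L",315,222,.016),("r",188,80,.016),("r",243,80,.016),("r",196,276,.016),("c",178,65,.016),("c",400,70,.016),("c",192,283,.016)]:
    print(n,ray(C,u,v,z).round(4))
go(.618,-.325,.0379)
E
```

```text
3s [ 0.6201 -0.246   0.016 ]
3L [ 0.6183 -0.3166  0.016 ]
r [ 0.5396 -0.2238  0.016 ]
r [ 0.5736 -0.2238  0.016 ]
r [ 0.5314 -0.3579  0.016 ]
c [ 0.5344 -0.2152  0.016 ]
c [ 0.6705 -0.2181  0.016 ]
c [ 0.5279 -0.3636  0.016 ]
t 17.07 pos [ 0.6169 -0.3244  0.0377] rot [ 3.141e+00  1.000e-03 -1.000e-03] w 0.0558 j [-0.57  0.49  1.2  -0.    1.45 -0.56]
shift [ 0.004  0.002 -0.001] turn [ 0.0001  0.0003 -0.0003] mm 1.2390388090208186
```

Contact at the expected height (8 N), so the pot is on the well floor. I'll release it and go for vial B.

Emit:
servo_tool(
  targets="0.85 0 0 0 0 0 0;0.85 0 0 0 0 0 0;0.85 0 0 0 0 0 0;0.85 0 0 0 0 0 0;0.85 0 0 -0.06 0 0 0;0.85 0 0 -0.18 0 0 0;0.85 0 0 -0.33 0 0 0;0.85 -0.05 -0.05 -0.4 0 0 0;0.85 -0.15 -0.14 -0.4 0 0 0;0.85 -0.28 -0.24 -0.4 0 0 0;0.85 -0.4 -0.33 -0.4 0 0 0;0.85 -0.52 -0.4 -0.4 0 0 0",
)

```text
time: 18.07
tool_pos: [0.4862, -0.2226, 0.1349]
ee_rot: [-3.141, 0.0, 0.0]
wrist_force: [0.1, 0.6, 1.1]
width: 0.0797
```

```bash
python3 -c "
from h import *
go(.448,-.224,.12)"
```

```text
t 18.07 pos [ 0.4862 -0.2226  0.1349] rot [-3.141  0.     0.   ] w 0.0797 j [-0.54  0.08  1.52  0.    1.54 -0.54]
shift [-0.153  0.006  0.06 ] turn [-0.0002  0.0001  0.    ] mm 41.00016497474042
```

Emit:
servo_tool(
  targets="1 -0.08 0.006 0.03 0 0 0;1 -0.153 0.006 0.06 0 0 0;1 -0.153 0.006 0.06 0 0 0;1 -0.153 0.006 0.06 0 0 0;1 -0.153 0.006 0.06 0 0 0",
)

```text
time: 18.48
tool_pos: [0.4503, -0.2262, 0.1209]
ee_rot: [3.141, -0.001, -0.001]
wrist_force: [0.1, -0.0, -0.1]
width: 0.0942
```

```bash
python3 -c "
from h import *
from bench import vision
import cv2
go(.448,-.224,.0215)
s=vision.snapshot('wrist');cv2.imwrite('pics/w7.png',s['image'][:,:,::-1])
s=vision.snapshot('side');cv2.imwrite('pics/s7.png',cv2.resize(s['image'][60:280,240:480,::-1],None,fx=2.6,fy=2.6))"
```

```text
t 18.48 pos [ 0.4503 -0.2262  0.1209] rot [ 3.141e+00 -1.000e-03 -1.000e-03] w 0.0942 j [-0.58  0.02  1.61  0.    1.51 -0.58]
shift [-0.01  -0.009  0.397] turn [ 0.0001 -0.0004 -0.0003] mm 99.42378344782246
```

View pics/w7.png

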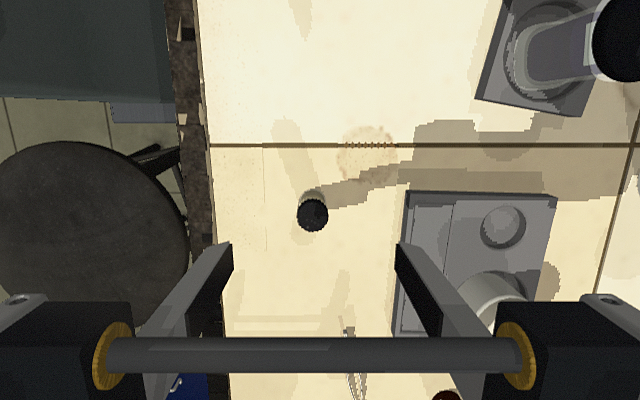

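View pics/s7.png

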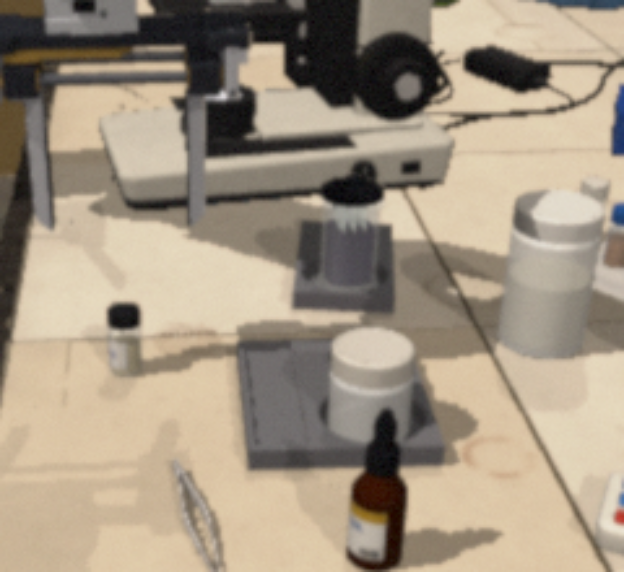

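The pot is seated and upright. The vial B cap is at (313,215), the same relative spot as vial A was, so the same approach works.

Emit:
servo_tool(
  targets="1 -0.006 -0.012 0.08 0 0 0;1 -0.006 -0.012 0.18 0 0 0;1 -0.006 -0.012 0.28 0 0 0;1 -0.006 -0.012 0.37 0 0 0;1 -0.006 -0.012 0.395 0 0 0;1 -0.006 -0.012 0.395 0 0 0;1 -0.006 -0.012 0.395 0 0 0;0 -0.006 -0.012 0.395 0 0 0;0 -0.006 -0.012 0.395 0 0 0;0 -0.006 -0.012 0.395 0 0 0;0 -0.006 -0.012 0.395 0 0 0;0 -0.006 -0.012 0.395 0 0 0",
)

```text
time: 19.58
tool_pos: [0.4482, -0.223, 0.0224]
ee_rot: [3.141, -0.001, -0.001]
wrist_force: [-0.1, 1.0, -0.2]
width: 0.0637
```

Emit:
servo_tool(
  targets="0 0 0 0 0 0 0;0 0 0 0 0 0 0;0 0 0 0 0 0 0;0 0 0 0 0 0 0;0 0 0 0 0 0 0;0 0 0 0 0 0 0",
)

```text
time: 20.08
tool_pos: [0.4478, -0.2228, 0.0217]
ee_rot: [3.142, -0.0, -0.001]
wrist_force: [0.5, 0.3, -1.0]
width: 0.0246
```

Emit:
servo_tool(
  targets="0 0 0 -0.1 0 0 0;0 0 0 -0.25 0 0 0;0 0 0 -0.4 0 0 0;0 0.08 0.03 -0.48 0 0 0;0 0.2 0.06 -0.48 0 0 0;0 0.34 0.09 -0.48 0 0 0;0 0.48 0.096 -0.48 0 0 0;0 0.6 0.096 -0.48 0 0 0;0 0.694 0.096 -0.48 0 0 0;0 0.694 0.096 -0.4 0 0 0;0 0.694 0.096 -0.28 0 0 0;0 0.694 0.096 -0.16 0 0 0",
)

```text
time: 21.08
tool_pos: [0.6228, -0.2472, 0.0617]
ee_rot: [3.14, -0.003, -0.0]
wrist_force: [-0.1, 0.0, -0.2]
width: 0.0245
```

```bash
python3 -c "
from h import *
go(.6212,-.2468,.0257)"
```

```text
t 21.08 pos [ 0.6228 -0.2472  0.0617] rot [ 3.14e+00 -3.00e-03 -0.00e+00] w 0.0245 j [-0.46  0.41  1.26 -0.    1.46 -0.46]
shift [-0.007 -0.002  0.144] turn [ 0.0004 -0.0008 -0.0001] mm 36.00583556311404
```

Emit:
servo_tool(
  targets="0 -0.003 0 0.03 0 0 0;0 -0.003 0 0.06 0 0 0;0 -0.003 0 0.09 0 0 0;0 -0.003 0 0.12 0 0 0;0 -0.003 0 0.13 0 0 0;0 -0.003 0 0.13 0 0 0;0 -0.003 0 0.13 0 0 0",
)

```text
time: 21.67
tool_pos: [0.6211, -0.2472, 0.0303]
ee_rot: [3.141, -0.002, -0.001]
wrist_force: [-1.4, -0.6, 0.3]
width: 0.0245
```

```bash
python3 -c "
from h import *
go(.6212,-.2468,.0257)
from bench import vision
import cv2
s=vision.snapshot('side');cv2.imwrite('pics/s8.png',cv2.resize(s['image'][60:280,240:480,::-1],None,fx=2.6,fy=2.6))"
```

```text
t 21.67 pos [ 0.6211 -0.2472  0.0303] rot [ 3.141e+00 -2.000e-03 -1.000e-03] w 0.0245 j [-0.46  0.43  1.3  -0.    1.41 -0.46]
shift [ 0.    -0.002  0.019] turn [ 0.0003 -0.0005 -0.0002] mm 4.671826035393989
```

View pics/s8.png

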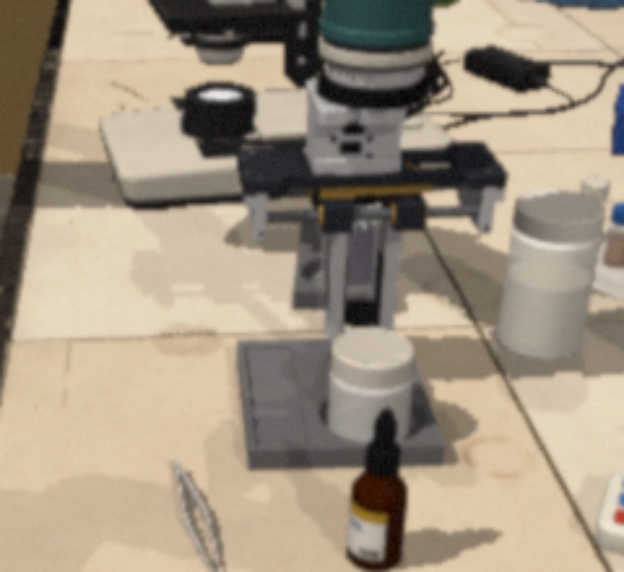

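Clear of the pot and over the small well. I'll lower the last 4.5 mm, release and rise.

Emit:
servo_tool(
  targets="0 0 -0.002 0.009 0 0 0;0 0 -0.002 0.017 0 0 0;0 0 -0.002 0.018 0 0 0;0 0 -0.002 0.018 0 0 0;0.6 0 -0.002 0.018 0 0 0;0.6 0 -0.002 0.018 0 0 0;0.6 0 -0.002 0.018 0 0 0;0.6 0 -0.002 0.018 0 0 0;0.6 0 -0.002 0.018 0 0 0;0.6 0 -0.002 -0.08 0 0 0;0.6 0 -0.002 -0.23 0 0 0;0.6 0 -0.002 -0.38 0 0 0",
)

```text
time: 22.72
tool_pos: [0.6192, -0.2458, 0.1229]
ee_rot: [-3.139, 0.005, -0.001]
wrist_force: [1.8, 0.1, 0.3]
width: 0.0564
```

Emit:
servo_tool(
  targets="0.6 -0.05 0.05 -0.12 0 0 0;0.6 -0.15 0.16 -0.12 0 0 0;0.6 -0.25 0.27 -0.12 0 0 0;0.6 -0.35 0.38 -0.12 0 0 0;0.6 -0.43 0.48 -0.12 0 0 0;0.6 -0.5 0.58 -0.12 0 0 0;0.6 -0.52 0.58 -0.12 0 0 0;0.6 -0.52 0.58 -0.12 0 0 0;0.6 -0.52 0.58 -0.12 0 0 0",
)

```text
time: 23.47
tool_pos: [0.4906, -0.3909, 0.1542]
ee_rot: [-3.141, -0.0, -0.001]
wrist_force: [0.5, 0.2, 0.9]
width: 0.0564
```

```bash
python3 -c "
from h import *
from bench import vision
import cv2
go(.4915,-.417,.1)
s=vision.snapshot('wrist');cv2.imwrite('pics/w9.png',s['image'][:,:,::-1])
s=vision.snapshot('top');cv2.imwrite('pics/t9.png',cv2.resize(s['image'][105:275,190:450,::-1],None,fx=3,fy=3))"
```

```text
t 23.47 pos [ 0.4906 -0.3909  0.1542] rot [-3.141e+00 -0.000e+00 -1.000e-03] w 0.0564 j [-0.76  0.27  1.26  0.    1.61 -0.76]
shift [0.004 0.104 0.217] turn [-0.0002 -0.0001 -0.0004] mm 60.136726444169206
```

View pics/w9.png

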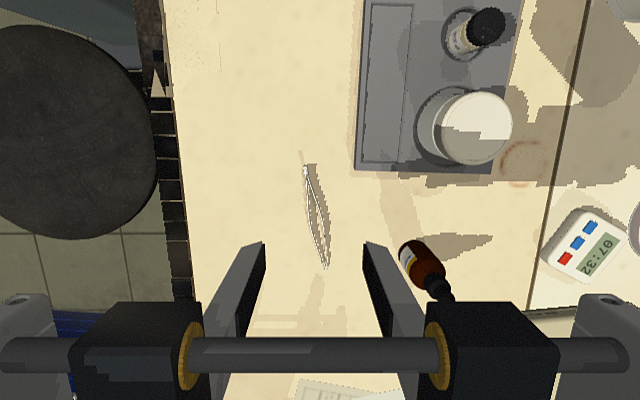

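View pics/t9.png

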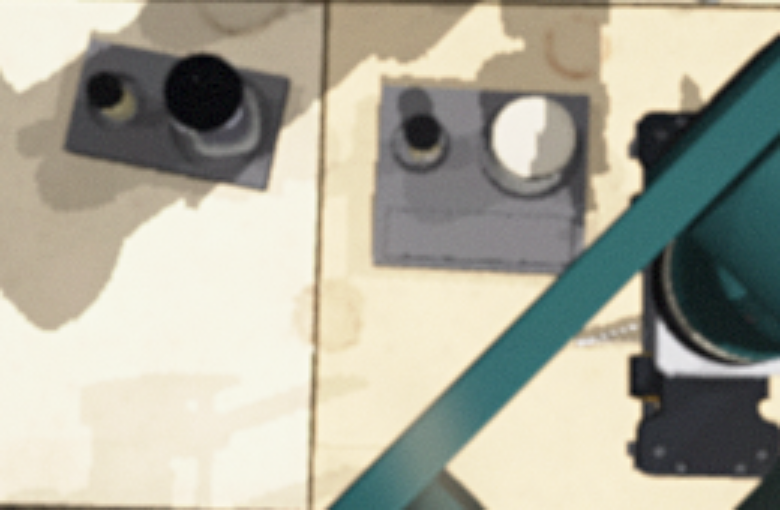

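All four parts stand upright in their wells and the dropper is untouched. The forceps run from (305,165) to (327,268) in the wrist view.

```bash
python3 - <<'E'
from h import *
from bench import get_obs
C=wcam([.4906,-.3909,.1542],[-3.141,0,-.001])
a=ray(C,305,165,.005);b=ray(C,327,269,.005)
print(a,b,(a+b)/2,np.linalg.norm(a-b),np.arctan2(*(b-a)[:2]), "drop",ray(C,413,244,.045),ray(C,455,297,.1))
import cv2
t=cv2.imread('pics/w9.png')[155:280,270:360]
cv2.imwrite('pics/w9c.png',cv2.resize(t,None,fx=4.5,fy=4.5,interpolation=cv2.INTER_CUBIC))
E
```

```text
[ 0.48082195 -0.36132486  0.005     ] [ 0.50361205 -0.47360149  0.005     ] [ 0.492217   -0.41746318  0.005     ] 0.11456626995417936 2.9413317367213208 drop [ 0.58107365 -0.42854168  0.045     ] [ 0.60013204 -0.45082692  0.1       ]
```

View pics/w9c.png

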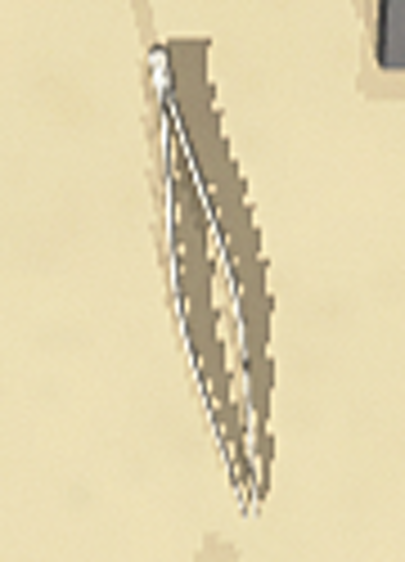

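Emit:
servo_tool(
  targets="0.5 0.006 0.05 0 0 0 -0.03;0.5 0.006 0.104 0 0 0 -0.057;0.5 0.006 0.104 0.1 0 0 -0.057;0.5 0.006 0.104 0.22 0 0 -0.057;0.5 0.006 0.104 0.34 0 0 -0.057;0.5 0.006 0.104 0.42 0 0 -0.057;0.5 0.006 0.104 0.47 0 0 -0.057;0.5 0.006 0.104 0.47 0 0 -0.057;0.5 0.006 0.104 0.47 0 0 -0.057;0.5 0.006 0.104 0.47 0 0 -0.057",
)

```text
time: 24.4
tool_pos: [0.4934, -0.4179, 0.0388]
ee_rot: [3.139, -0.002, 0.179]
wrist_force: [0.4, -0.1, -0.2]
width: 0.0468
```

```bash
python3 -c "
from h import *
from bench import vision
import cv2
go(.492,-.417,.006,.18)
s=vision.snapshot('wrist');cv2.imwrite('pics/w10.png',s['image'][:,:,::-1])
s=vision.snapshot('side');cv2.imwrite('pics/s10.png',cv2.resize(s['image'][60:280,240:480,::-1],None,fx=2.6,fy=2.6))"
```

```text
t 24.4 pos [ 0.4934 -0.4179  0.0388] rot [ 3.139e+00 -2.000e-03  1.790e-01] w 0.0468 j [-0.79  0.38  1.35  0.    1.4  -0.97]
shift [-0.005 -0.005  0.131] turn [ 0.0009 -0.0007 -0.0003] mm 32.87863129118528
```

View pics/w10.png

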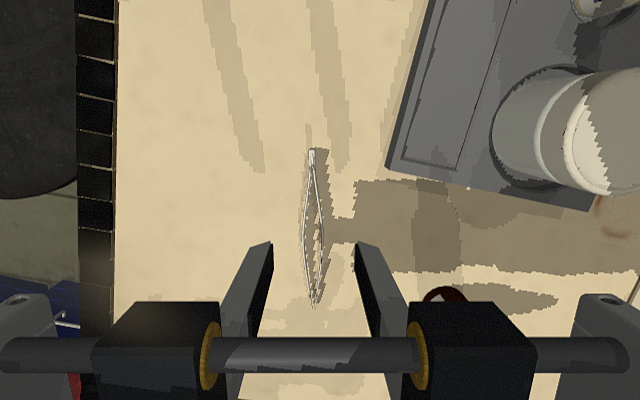

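View pics/s10.png

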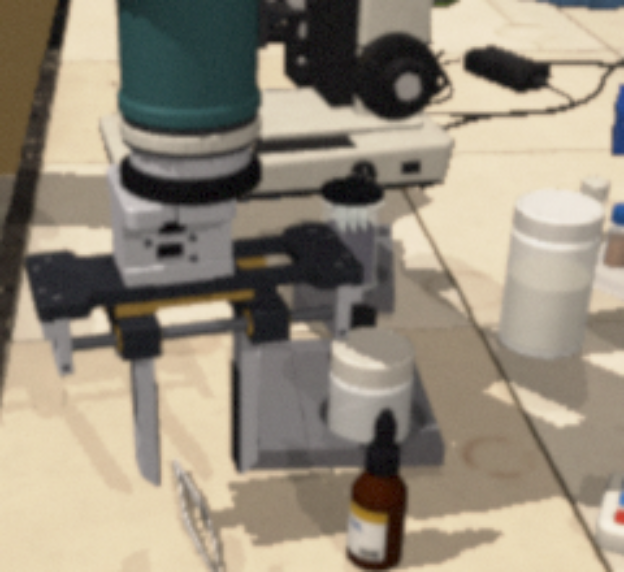

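The forceps run along the tool y axis from (311,152) to (314,306), centred between the fingers. The dropper is clear beyond the right finger.

```bash
python3 - <<'E'
from h import *
C=wcam([.4934,-.4179,.0388],[3.139,-.002,.179])
a=ray(C,311,151,.005);b=ray(C,314,307,.005)
m=(a+b)/2;print(a,b,m,np.linalg.norm(a-b),np.arctan2(*(a-b)[:2]))
go(m[0],m[1],.005,.18)
E
```

```text
[ 0.48055639 -0.36338349  0.005     ] [ 0.50240993 -0.4731834   0.005     ] [ 0.49148316 -0.41828344  0.005     ] 0.11195354744396495 -0.19646323308655922
t 24.5 pos [ 0.4933 -0.4183  0.0393] rot [ 3.138e+00 -3.000e-03  1.790e-01] w 0.047 j [-0.79  0.38  1.35 -0.    1.4  -0.97]
shift [-0.007 -0.002  0.137] turn [ 0.0012 -0.0008 -0.0004] mm 34.39581844789615
```

Emit:
servo_tool(
  targets="0.5 -0.005 0 0.03 0 0 -0.003;0.5 -0.005 0 0.06 0 0 -0.003;0.5 -0.005 0 0.09 0 0 -0.003;0.5 -0.005 0 0.11 0 0 -0.003;0.5 -0.005 0 0.125 0 0 -0.003;0.5 -0.005 0 0.13 0 0 -0.003;0.5 -0.005 0 0.13 0 0 -0.003;0.5 -0.005 0 0.13 0 0 -0.003",
)

```text
time: 25.17
tool_pos: [0.4908, -0.4177, 0.0043]
ee_rot: [3.141, -0.0, 0.188]
wrist_force: [0.5, -0.9, 0.8]
width: 0.0471
```

Emit:
servo_tool(
  targets="0.5 0 0 -0.005 0 0 0;0 0 0 -0.005 0 0 0;0 0 0 -0.005 0 0 0;0 0 0 -0.005 0 0 0;0 0 0 -0.005 0 0 0;0 0 0 -0.005 0 0 0;0 0 0 -0.005 0 0 0;0 0 0 -0.005 0 0 0;0 0 0 -0.005 0 0 0;0 0 0 -0.005 0 0 0",
)

```text
time: 26.0
tool_pos: [0.4907, -0.4176, 0.0055]
ee_rot: [3.142, -0.0, 0.188]
wrist_force: [0.3, 0.1, -0.2]
width: 0.0135
```

```bash
python3 -c "
from h import *
go(.5555,-.29,.1,-.05)"
```

```text
t 26.0 pos [ 0.4907 -0.4176  0.0055] rot [ 3.142 -0.     0.188] w 0.0135 j [-0.79  0.4   1.39  0.    1.35 -0.98]
shift [ 0.35  -0.453 -0.378] turn [ 0.     -0.      0.0757] mm 171.44030095412404
```

Emit:
servo_tool(
  targets="0 0 0 -0.05 0 0 0;0 0 0 -0.15 0 0 0;0 0 0 -0.3 0 0 0;0 0.02 -0.02 -0.38 0 0 0.01;0 0.08 -0.1 -0.38 0 0 0.03;0 0.15 -0.2 -0.38 0 0 0.05;0 0.22 -0.3 -0.38 0 0 0.07;0 0.29 -0.38 -0.38 0 0 0.076;0 0.346 -0.453 -0.38 0 0 0.076;0 0.346 -0.453 -0.38 0 0 0.076;0 0.346 -0.453 -0.38 0 0 0.076;0 0.346 -0.453 -0.38 0 0 0.076",
)

```text
time: 27.0
tool_pos: [0.5544, -0.2908, 0.1011]
ee_rot: [3.14, -0.0, -0.051]
wrist_force: [0.6, -0.1, -0.1]
width: 0.0135
```

```bash
python3 -c "
from h import *
from bench import vision
import cv2
go(.5545,-.290,.05,-.053)
s=vision.snapshot('wrist');cv2.imwrite('pics/w11.png',s['image'][:,:,::-1])
s=vision.snapshot('side');cv2.imwrite('pics/s11.png',cv2.resize(s['image'][60:280,240:480,::-1],None,fx=2.6,fy=2.6))"
```

```text
t 27.0 pos [ 0.5544 -0.2908  0.1011] rot [ 3.14  -0.    -0.051] w 0.0135 j [-0.57  0.29  1.34 -0.    1.51 -0.52]
shift [ 0.    -0.003  0.205] turn [ 0.0004 -0.0001  0.0006] mm 51.143317620492496
```

View pics/w11.png

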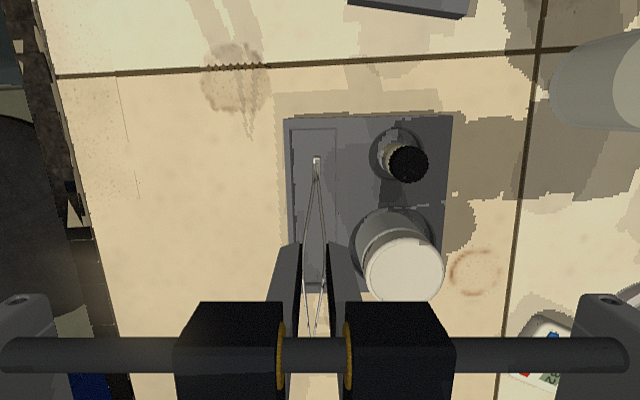

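View pics/s11.png

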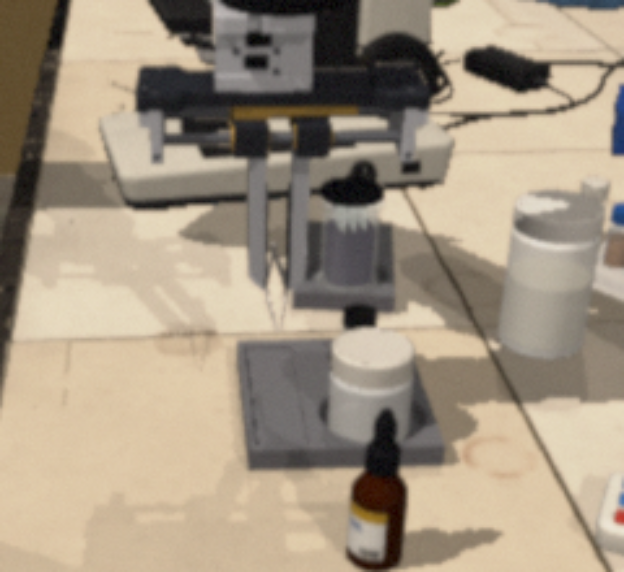

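```bash
python3 - <<'E'
from h import *
C=wcam([.5544,-.2908,.1011],[3.14,0,-.051])
for n,u,v,z in [("r1",292,130,.016),("r2",337,128,.016),("c1",285,117,.016),("c2",452,114,.016),("fh",317,158,.103),("ft",312,333,.1)]: print(n,ray(C,u,v,z).round(4))
import cv2
t=cv2.imread('pics/w11.png')[105:305,270:350]
cv2.imwrite('pics/w11c.png',cv2.resize(t,None,fx=3,fy=3,interpolation=cv2.INTER_CUBIC))
E
```

```text
r1 [ 0.5398 -0.2238  0.016 ]
r2 [ 0.5744 -0.2241  0.016 ]
c1 [ 0.5352 -0.2139  0.016 ]
c2 [ 0.662  -0.2181  0.016 ]
fh [ 0.5577 -0.2346  0.103 ]
ft [ 0.5493 -0.3442  0.1   ]
```

View pics/w11c.png

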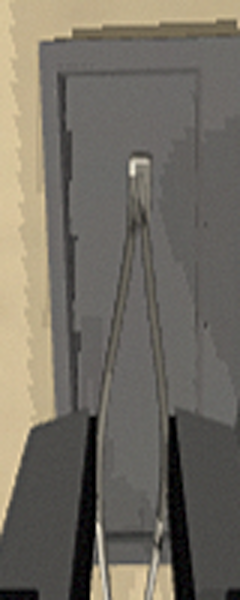

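The forceps are centred over the recess: centre (0.5535, −0.289) against recess centre (0.5536, −0.290), with a yaw difference of about 1°. I'll lower in two steps.

Emit:
servo_tool(
  targets="0 0 0 0.04 0 0 0.004;0 0 0 0.1 0 0 0.004;0 0 0 0.17 0 0 0.004;0 0 0 0.23 0 0 0.004;0 0 0 0.27 0 0 0.004;0 0 0 0.29 0 0 0.004;0 0 0 0.29 0 0 0.004;0 0 0 0.29 0 0 0.004;0 0 0 0.29 0 0 0.004",
)

```text
time: 27.85
tool_pos: [0.5552, -0.2908, 0.0292]
ee_rot: [3.14, -0.002, -0.064]
wrist_force: [0.2, 0.2, -0.3]
width: 0.0133
```

```bash
python3 -c "
from h import *
from bench import vision
import cv2
go(.554,-.290,.0185,-.06)
s=vision.snapshot('wrist');cv2.imwrite('pics/w12.png',s['image'][:,:,::-1])"
```

```text
t 27.85 pos [ 0.5552 -0.2908  0.0292] rot [ 3.14e+00 -2.00e-03 -6.40e-02] w 0.0133 j [-0.57  0.35  1.42 -0.    1.37 -0.51]
shift [-0.005 -0.003  0.043] turn [ 0.0004 -0.0006 -0.0013] mm 10.75180362863972
```

View pics/w12.png

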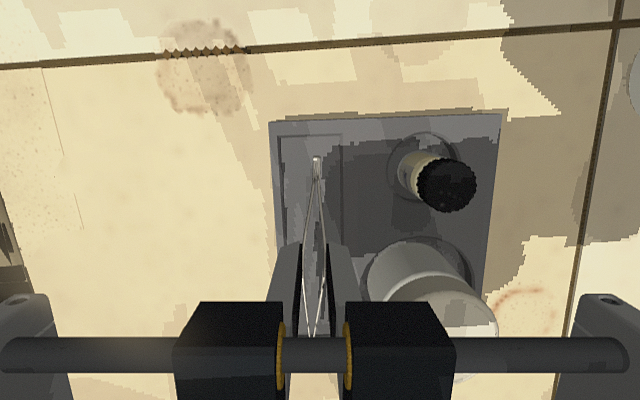

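The forceps are still about 2° clockwise of the recess, because that small turn went the wrong way. I'll turn back while lowering the last 10 mm.

Emit:
servo_tool(
  targets="0 -0.005 -0.003 0 0 0 -0.009;0 -0.005 -0.003 0 0 0 -0.009;0 -0.005 -0.003 0.01 0 0 -0.009;0 -0.005 -0.003 0.02 0 0 -0.009;0 -0.005 -0.003 0.03 0 0 -0.009;0 -0.005 -0.003 0.037 0 0 -0.009;0 -0.005 -0.003 0.037 0 0 -0.009;0 -0.005 -0.003 0.037 0 0 -0.009",
)

```text
time: 28.57
tool_pos: [0.5533, -0.2893, 0.0186]
ee_rot: [-3.142, 0.0, -0.035]
wrist_force: [0.3, -0.1, -0.1]
width: 0.0134
```

```bash
python3 -c "
from h import *
from bench import vision
import cv2
go(.554,-.290,.0185,-.035)
s=vision.snapshot('wrist');cv2.imwrite('pics/w13.png',cv2.resize(s['image'][100:310,250:510,::-1],None,fx=2.8,fy=2.8))"
```

```text
t 28.57 pos [ 0.5533 -0.2893  0.0186] rot [-3.142  0.    -0.035] w 0.0134 j [-0.57  0.35  1.43 -0.    1.36 -0.54]
shift [0.003 0.003 0.   ] turn [-0.      0.0001 -0.0001] mm 1.0085840484408906
```

View pics/w13.png

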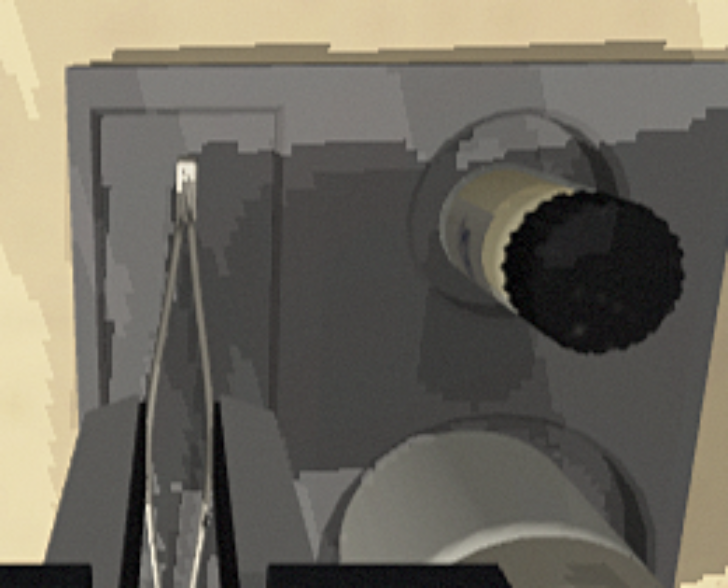

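The forceps sit centred and parallel in the recess. I'll nudge down 0.5 mm, release and lift.

Emit:
servo_tool(
  targets="0 0 0 0.002 0 0 0;0 0 0 0.002 0 0 0;0.28 0 0 0.002 0 0 0;0.28 0 0 0.002 0 0 0;0.28 0 0 0.002 0 0 0;0.28 0 0 0.002 0 0 0;0.28 0 0 -0.03 0 0 0;0.28 0 0 -0.12 0 0 0;0.28 0 0 -0.25 0 0 0;0.28 0 0 -0.4 0 0 0;0.28 0 0 -0.5 0 0 0;0.28 0 0 -0.5 0 0 0",
)

```text
time: 29.62
tool_pos: [0.5567, -0.2914, 0.1528]
ee_rot: [3.134, -0.013, -0.035]
wrist_force: [0.4, -1.4, 1.5]
width: 0.0264
```

Emit:
servo_tool(
  targets="0.28 -0.2 0.05 -0.2 0 0 0;0.28 -0.4 0.1 -0.3 0 0 0;0.28 -0.6 0.15 -0.3 0 0 0;0.28 -0.7 0.2 -0.3 0 0 0;0.28 -0.7 0.2 -0.3 0 0 0;0.28 -0.7 0.2 -0.3 0 0 0;0.28 -0.7 0.2 -0.3 0 0 0",
)

```text
time: 30.2
tool_pos: [0.3756, -0.3337, 0.2194]
ee_rot: [3.141, -0.001, -0.038]
wrist_force: [1.0, 1.5, -0.1]
width: 0.026
```

```bash
python3 -c "
from h import *
from bench import vision
import cv2
go(.4,-.3,.2)
s=vision.snapshot('wrist');cv2.imwrite('pics/w14.png',s['image'][:,:,::-1])
s=vision.snapshot('top');cv2.imwrite('pics/t14.png',cv2.resize(s['image'][105:275,190:450,::-1],None,fx=3,fy=3))
s=vision.snapshot('side');cv2.imwrite('pics/s14.png',cv2.resize(s['image'][60:280,240:480,::-1],None,fx=2.6,fy=2.6))"
```

```text
t 30.2 pos [ 0.3756 -0.3337  0.2194] rot [ 3.141e+00 -1.000e-03 -3.800e-02] w 0.026 j [-0.84 -0.02  1.46  0.    1.71 -0.8 ]
shift [ 0.092 -0.138  0.078] turn [ 0.0003 -0.0004 -0.0122] mm 45.886625735095706
```

View pics/w14.png

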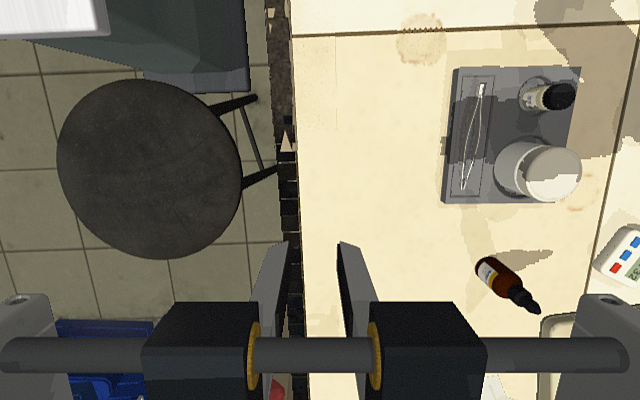

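View pics/t14.png

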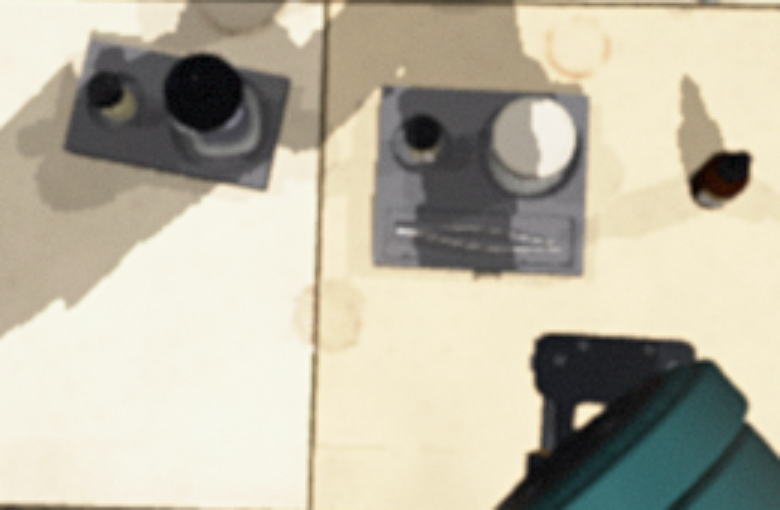

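View pics/s14.png

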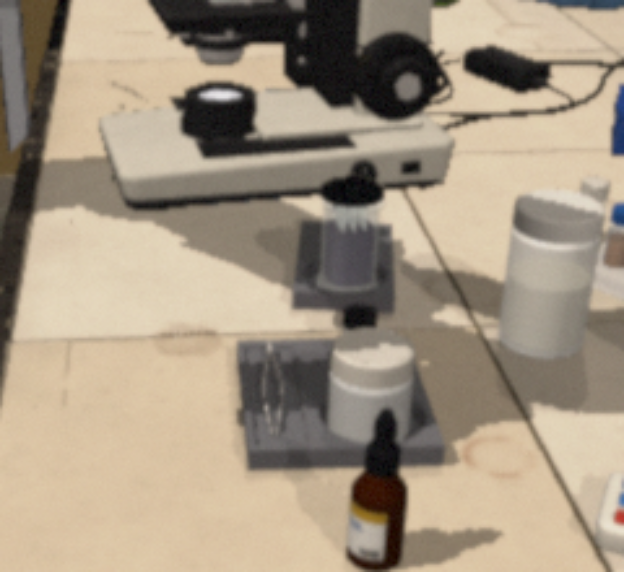

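All five parts are in their bays. The forceps lie fully inside the recess (wrist view (481,88) to (464,190)), and the dropper stands where it was. I'll let the arm settle and hand in.

Emit:
servo_tool(
  targets="0.28 0 0 0 0 0 0;0.28 0 0 0 0 0 0;0.28 0 0 0 0 0 0;0.28 0 0 0 0 0 0",
)

```text
time: 30.68
tool_pos: [0.3772, -0.3328, 0.2183]
ee_rot: [-3.141, 0.0, -0.034]
wrist_force: [0.5, -1.4, -0.2]
width: 0.0262
```

```bash
python3 -c "
from bench import robot,get_obs
print(get_obs()['time'],abs(get_obs()['qvel']).max())
print(robot.close_job())"
```

```text
30.6833 0.005394726949053008
the job is handed in; nothing more can be done
None
```

Both kits are made up, and I handed the job in at about 31 s of the 128 s allowed. I worked in the order asked: staining jar and one vial into the two-well tray, then pot, second vial and forceps into the three-bay tray.

The last wrist, top and side views show:
- **Upright parts:** the jar, pot and both vials stand upright in their wells.
- **Forceps:** they lie wholly inside the recess.
- **Dropper:** it stands where it was.
- **Gripper:** it was empty and well clear of everything when I handed in.

Each part was set down at the height its well floor or recess called for. The largest wrist force I read was about 10 N, when the pot touched down. The views agreed on positions to within about 2–5 mm in most cases, and the side view put one vial up to about 10 mm off. That was inside the roughly 8 mm clearance in the bays for everything placed. One small turn of the forceps went the wrong way and was corrected before they were set down. None of the final checks failed.

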